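Load the bottle steriliser-dryer and start its timer

ROBOT

A 6-joint arm with a two-finger parallel gripper is mounted at the origin on the work surface. World frame = base frame: x ahead of the robot, y to its left, z up, the work surface at z = 0. Lengths are in m, angles in degrees, forces in N, time in s.
With the tool pointing down it reaches from about 0.375 to 0.9 m from the base axis. Payload 3.1 kg.
Tool frame: the origin (TCP) lies between the finger pads, 19 mm behind the fingertips; this is the grasp point; z points along the fingers, y is the line along which they close (so a half turn about z gives the same grasp; the last joint's range is limited). The gripper opens to 87 mm and grips with 3 to 60 N. Pads are 19 mm wide; open, the fingers measure 117 mm over their backs; the gripper's body (75 mm by 190 mm) begins 51 mm behind the grasp point.
Start: joints at [54.746, 30.224, 82.088, -0, 67.689, -10.227], TCP at [0.264, 0.566, 0.241] pointing down, gripper open.
Joint ranges: [-176.69, 176.69], [-43.24, 126.21], [12.49, 139.97], [-82, 262], [0, 151.66], [-163.58, 163.58]. Speed limits (degrees/s): [159.86, 159.86, 180, 180, 180, 180].

INTERFACE

Orientations are given as a 3x3 rotation matrix whose columns are the frame's x, y, z axes.
In Python, from rig import read_state, capture, hand_in, trace, landmark_of gives the robot as it stands.
- The arm moves only by the shell command python3 -m jog 'ROWS'. ROWS is JSON, a list of rows, each an object of numbers: "tx", "ty", "tz": the shift along the tool's x, y, z in cm; "roll": the turn about the tool's z in rad; "jaw": the opening, from 0 (shut) to 1 (fully open). A call has 1 to 8 rows; each row shifts and turns the commanded pose from where the row before left it, along the tool's axes as they then stand; what a row does not reach is not made up. A row lasts 1/10 s, in which the tool goes at most 50 mm and 8.59 degrees, less where a joint would pass 70% of its speed; a pose out of reach is approached as far as the arm can. A call with a gripper value outside its range is refused whole. The fingers move at their own pace and stop on an object; the grip force is fixed at half the most. Time passes only in rows, so rows that do not move let the fingers close. It gives the time, the measured TCP pose, the force, the opening and the grip force at its end, in the units of the state.
- read_state(): the state, without advancing time (a new reading comes with each control period).
- capture(name): name is "scene" or "top" or "wrist"; returns a dict with "img" (480x640x3 uint8, red, green, blue), "vertical_fov" (degrees; the focal length in pixels is half the picture's height over the tangent of half this angle, whatever the lens; pixels are square), "cx", "cy" (the principal point, pixels), "cam_to_world" (4x4, takes a point from camera to world coordinates); the wrist camera has in their place "tool_from_camera" (4x4, takes a point from camera to tool coordinates, whose origin is the TCP and whose axes are the flange's). Camera axes: x right, y up, looking along -z (the intrinsics and any distortion apply to the point x, -y, -z); pixel columns grow to the right and rows downward; lengths in m; the calibration is good to about 2 mm. A picture is of the moment at which its call begins: read the wrist's pose just before it. There is no depth.
- hand_in(): hands the job in; it is judged then, once.
Trained networks look in the newest picture that a camera, given by its name, has taken for a name from the list of things; names that differ only in an ending like _2 or _b are one class to them, and where a whole thing is asked for, a point or a joint stands for the part that bears it (a point fixed in the world has none). Each returns a list of dicts, best first, with "p" (0 to 1); they miss things now and then, are a little off and sometimes report something else, mostly with a low value. They report only what shows in the picture. A call takes as long as a camera call. They do not tell look-alikes from the thing itself.
- trace(camera, thing): "pixels" (480x640 bool, what is visible of it) and "bbox" ([left, top, width, height] in pixels, round what is visible of it).
- landmark_of(camera, thing): "point" ([row, column] in pixels: a listed point, or the origin of a listed thing).
The state is a dict: "time_s": time; "joint_positions": joint angles; "qvel": joint speeds; "tau": joint torques, N m; "position": TCP position; "tcp_rot": TCP orientation; "force": force on the tool from outside, world axes, zero at the start; "moment": the same for the moment, N m; "opening": opening from 0.0 (shut) to 1.0 (fully open); "grasp_force": force on a finger pad.
Only numpy, scipy, OpenCV 4.12 (cv2) and the standard library are available. Lean on these libraries where they do the work, as an engineer would, in place of code of your own. Each camera call takes 0.05 s, during which the arm holds its last target. There are 200 camera calls.

TASK

Lay the flat bottle tong, which stands on edge in the steel rack, and the short wooden paddle from the spoon rest flat into their own bays on the white steriliser-dryer, each the way round its bay is shaped for: lower them in lying flat, never tipping them in on edge or dropping them (lay the tong down on the rubber mat first and take it again from above). Once both lie flat between their ribs and are let go, turn the timer knob clockwise until it clicks over into its other rest, let go of it, and leave the other things on the counter where they are.

Things in the scene. Friction and masses are not known exactly. Their poses are not given: they have to be found in the camera images.
- tong: flat rigid steel bottle tong, 170 mm long (own x, jaws at +x), 44 wide (own y), 14 thick (own z), about 90 g (varies); origin in its middle. Waist 26 mm wide from x = -45 to 25 mm, balance point about x = -5. Starts on its long edge in the rack (own y upright), origin 30 mm above the counter. Either face may lie up in the end. Let go leaning more than 20 degrees, it falls flat by itself
- tong_jaws (a point): middle of the tong's jaw end, 85 mm along its own x from its origin. Jaws: two prongs 12 mm wide, x = 35 to 85 mm, 20 mm gap between, on a 44 mm wide crossbar (x 25 to 35). Tail end: 44 mm wide frame with a hanging hole, x = -85 to -45
- paddle: flat wooden mixing paddle, 170 mm long (own x), 12 mm thick, about 40 g; origin at mid-length on its underside, z up. Blade end +x: 42 mm wide, x = 35 to 85 mm; handle 18 mm wide, x = -85 to 35 mm; balance point about x = 17 mm. It starts flat across the spoon rest, underside 12 mm above the counter
- paddle_blade (a point): middle of the end of the paddle's blade, 85 mm along its own x, on the underside
- dryer: white steriliser-dryer, fixed, 240 mm (own x) by 280 mm (own y), deck 40 mm above the counter; origin mid-footprint on the counter. On the deck two bays of grey ribs, 6 mm wide and 10 mm high, both lengthwise along own x; between x = -35 and +35 mm the deck has no ribs, as room for fingers. The timer knob stands on the deck at x = -30, y = -90 mm
- tong_bay (a point): middle of the tong bay, on the deck; axes as the dryer's. Inside 49 mm wide and 180 mm long (2.5 mm room at each side of the tong, 5 mm at each end), with a 10 mm wide key rib from x = 55 to 80 mm at its +x end that stands between the tong's jaws: the jaws go to the dryer's +x
- tong_bay_jaws (a point): where tong_jaws belongs (seen from above): 85 mm along the dryer's +x from tong_bay, on the deck
- paddle_bay (a point): middle of the paddle bay, on the deck, 80 mm from the tong bay along the dryer's -y; axes as the dryer's. 180 mm long inside; at the -x end a pocket 47 mm wide for the blade (x -90 to -35), at the +x end a channel 23 mm wide for the handle (x 35 to 90): the blade goes to the dryer's -x
- paddle_bay_blade (a point): where paddle_blade belongs (seen from above): 85 mm along the dryer's -x from paddle_bay, on the deck
- timer (a joint): angle of the timer knob, rad: starts at its stop at 0, grows clockwise seen from above, other stop at 1.2. An over-centre spring pushes it back to 0 before 0.6 rad and snaps it on to its other rest at 1.2 beyond that (the click); it takes about 0.1 N m to start it, less further on. It stays in either rest
- timer_grip (a point): on the knob's upright axis, 77 mm above the counter, at the height for the TCP; axes turn with the knob. The grip is a bar 42 mm long along this x, 14 mm thick along this y, top 84 mm, foot (disc top) 54 mm above the counter. At the start it lies along the dryer's x
- rack: steel drying rack, fixed: base plate 160 x 60 x 8 mm, lengthwise along own x, with four uprights to 32 mm above the counter, at x = +-62 mm, 18 mm apart across own y; between them stands the tong, its top edge 52 mm, its waist's top edge 43 mm above the counter; origin on the counter
- mat: rubber mat, fixed, 200 mm (own x) by 100 mm (own y), 3 mm thick, free: the place to lay the tong down; origin under its middle on the counter. Rack and mat lie side by side, about 135 mm apart, in either order
- rest: wooden spoon rest, fixed block 60 x 100 x 12 mm; origin on the counter
- tin: closed formula tin, 100 mm across, 130 mm tall; bystander, origin under it
- feeding_bottle: glass feeding bottle, 60 mm across, 150 mm tall; bystander, origin under it
- teat: silicone teat, 48 mm across, 46 mm tall; bystander, origin under it
- sponge: dish sponge, 70 x 100 x 28 mm; bystander, origin under it
- mug: mug, 76 mm across, 85 mm tall; bystander, origin under it
- spoon: round-handled wooden spoon, 190 mm long, lying on the counter beyond the dryer; bystander, not the paddle
- bowl: small aluminium bowl, 100 mm across, 45 mm tall; bystander, origin under it
Things that resemble listed ones, but are neither listed nor needed, are in the scene too. What is shaped like the mat but orange is not meant.

How it is judged:
By the outcome, as a careful person would: the job done as asked, in the order asked, and still so for the second after the job is handed in, with the robot touching nothing.
It also fails if it takes over 72 s, if anything falls off the work surface, if the arm or the gripper's body presses on something with over 40 N, if the wrist force passes 120 N, or if a joint passes its speed limit or range.

## Working session

There is one attempt and no reset: what is moved stays moved. The work goes in short steps, Python scripts to look and compute and a shell command to move; the robot and the scene stay as the last step left them, time stands still between calls to the robot, and variables do not carry over. Pictures are saved under pics/ and viewed, at most 14 in all, crops included, and the job is handed in when it is done.

```bash
ls; mkdir -p pics; cat > h.py <<'E'
import numpy as np, cv2
from rig import *
def cam(c):
    f=240/np.tan(np.radians(c['vertical_fov'])/2); return f,c['cx'],c['cy']
def ray(c,px,T=None):
    "px=(row,col) -> origin, dir in world"
    T=np.array(c['cam_to_world']) if T is None else T
    f,cx,cy=cam(c); r,k=px
    d=T[:3,:3]@np.array([(k-cx)/f,-(r-cy)/f,-1.]); return T[:3,3],d
def at(c,px,z,T=None):
    o,d=ray(c,px,T); return o+d*(z-o[2])/d[2]
def wristT(c,s):
    T=np.eye(4);T[:3,:3]=np.array(s['tcp_rot']);T[:3,3]=s['position']
    return T@np.array(c['tool_from_camera'])
def save(c,n,crop=None,scale=1):
    i=c['img'][:,:,::-1]
    if crop: i=i[crop[0]:crop[1],crop[2]:crop[3]]
    cv2.imwrite('pics/'+n+'.png',cv2.resize(i,None,fx=scale,fy=scale,interpolation=cv2.INTER_CUBIC))
E
python3 - <<'E'
from h import *
s=read_state();print(s['time_s'],s['position'],np.round(s['tcp_rot'],3).tolist(),s['opening'])
for n in ['top','scene']:
    c=capture(n);save(c,n+'0')
    print(n,{k:(np.round(v,3).tolist() if k=='cam_to_world' else v) for k,v in c.items() if k!='img'})
    for t,z in [('tong',.03),('tong_jaws',.03),('paddle',.012),('paddle_blade',.012),('dryer',0.04),('tong_bay',.04),('tong_bay_jaws',.04),('paddle_bay',.04),('paddle_bay_blade',.04),('timer_grip',.077),('rack',0),('mat',0),('rest',0)]:
        for d in landmark_of(n,t)[:3]: print(n,t,round(d['p'],2),np.round(d['point'],1),np.round(at(c,d['point'],z),4)[:2])
E
```

```text
pics
0.0 [0.26399492 0.56577315 0.2403015 ] [[-0.906, 0.423, -0.001], [0.423, 0.906, -0.002], [0.0, -0.002, -1.0]] 0.999356049001539
top {'vertical_fov': 49.47290255255808, 'cx': 318.63333110893933, 'cy': 236.9369971893304, 'cam_to_world': [[0.008, 0.998, -0.062, 0.415], [-1.0, 0.009, 0.019, 0.04], [0.019, 0.062, 0.998, 1.441], [0.0, 0.0, 0.0, 1.0]]}
top tong 0.72 [250.4 194.3] [0.4627 0.3493]
top tong_jaws 0.7 [217.4 196.4] [0.5522 0.3456]
top tong_jaws 0.25 [232.6 432.5] [ 0.5167 -0.2963]
top paddle 0.9 [171.7 285. ] [0.6832 0.1083]
top paddle_blade 0.68 [179.1 253.7] [0.6616 0.1944]
top dryer 0.65 [227.8 395. ] [ 0.5281 -0.1921]
top dryer 0.65 [202.8 490.1] [ 0.5988 -0.4519]
top tong_bay 0.74 [225.9 365.9] [ 0.5325 -0.1132]
top tong_bay 0.18 [253.6 192.6] [0.4538 0.3515]
top tong_bay_jaws 0.7 [197.5 366.3] [ 0.6098 -0.1142]
top paddle_bay 0.91 [228.2 395.5] [ 0.527  -0.1935]
top paddle_bay 0.71 [228. 367.] [ 0.5269 -0.1162]
top paddle_bay_blade 0.58 [258.7 397.4] [ 0.4446 -0.1985]
top timer_grip 0.68 [260.5 396.8] [ 0.4391 -0.1906]
top timer_grip 0.53 [233.6 431.8] [ 0.5107 -0.283
[... 785 characters left out ...]
ene paddle_blade 0.16 [291.7 192.8] [ 0.7757 -0.1214]
scene dryer 0.9 [222.5 254.8] [ 0.5466 -0.1588]
scene tong_bay 0.74 [326.7 444.2] [0.4917 0.3593]
scene paddle_bay 0.98 [216.2 247.9] [ 0.5429 -0.1879]
scene paddle_bay_blade 0.71 [182.8 229.7] [ 0.4889 -0.3181]
scene paddle_bay_blade 0.68 [197.2 270.9] [ 0.4548 -0.1964]
scene timer_grip 0.63 [183.2 227.5] [ 0.5195 -0.2851]
scene rack 0.77 [326.2 446.5] [0.4594 0.3519]
scene rack 0.31 [224.4 247.3] [ 0.5389 -0.2001]
scene mat 0.97 [159.7 309.8] [ 0.236  -0.2636]
scene mat 0.78 [267.6 509.5] [0.2156 0.3699]
scene mat 0.65 [295.9 387.7] [0.4797 0.2068]
scene rest 0.61 [328.  299.4] [0.6785 0.1188]
scene rest 0.23 [319. 449.] [0.4396 0.3454]
```

```bash
python3 - <<'E'
import cv2
i=cv2.imread('pics/top0.png')[120:400,150:540]
cv2.imwrite('pics/top0c.png',cv2.resize(i,None,fx=2,fy=2,interpolation=cv2.INTER_CUBIC))
E
```

```text
(no output)
```

View pics/top0c.png

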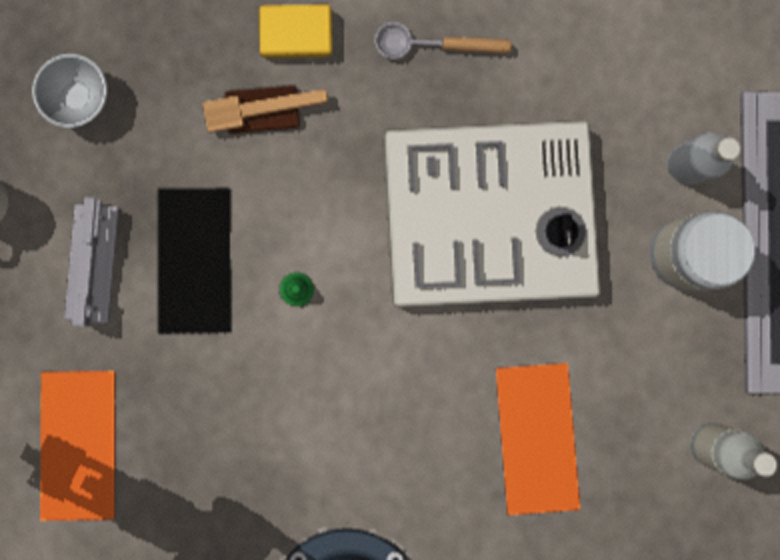

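View pics/scene0.png

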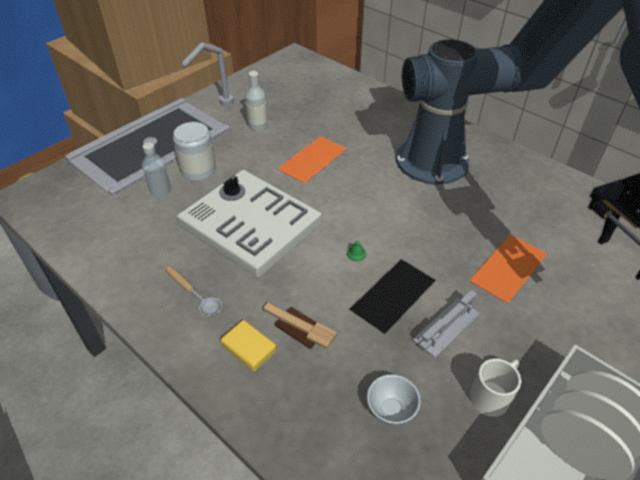

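Top view, full pixels: the tong is in the rack at (250,194). The paddle is on its rest at (172,285). The dryer is at (228,395), with its key rib at the upper left, so +x points up. The black mat is at (252,248).

Look-alikes are the orange mats at (341,190) and (339,417) and the metal-headed spoon at (142,380). By the description I take the black mat, the wooden paddle and the tong in the rack, and check the choice in a wrist close-up.

```bash
cat >> h.py <<'E'
def go(x,y,z,yaw):
    "shift (cm) in current tool axes then roll (rad) to a world TCP and tool-x yaw (deg)"
    s=read_state();R=np.array(s['tcp_rot']);d=R.T@(np.array([x,y,z])-s['position'])*100
    cur=np.degrees(np.arctan2(R[1,0],R[0,0]));dy=(yaw-cur+180)%360-180
    print('shift cm',d.round(2),'roll',round(-np.radians(dy),3),'deg',round(dy,1),'t',s['time_s'])
E
python3 - <<'E'
from h import *
c=capture('wrist');print(c['vertical_fov'],np.round(c['tool_from_camera'],3).tolist());go(.46,.35,.24,180)
E
```

```text
58.7314618894462 [[-0.001, 0.957, 0.291, 0.081], [1.0, 0.0, 0.001, -0.0], [0.001, 0.291, -0.957, -0.143], [0.0, 0.0, 0.0, 1.0]]
shift cm [-26.88 -11.32   0.13] roll -0.437 deg 25.0 t 1.45
```

```bash
python3 -m jog '[{"tx":-4.5,"ty":-1.9},{"tx":-4.5,"ty":-1.9},{"tx":-4.5,"ty":-1.9},{"tx":-4.5,"ty":-1.9},{"tx":-4.5,"ty":-1.9},{"tx":-4.4,"ty":-1.8,"roll":-0.14},{"roll":-0.147},{"roll":-0.15}]'
python3 - <<'E'
from h import *
s=read_state();c=capture('wrist');T=wristT(c,s);save(c,'w1')
print(s['position'],s['joint_positions'])
for t,z in [('tong',.03),('tong_jaws',.03),('rack',0),('mat',0.0)]:
    for d in landmark_of('wrist',t)[:2]: print(t,round(d['p'],2),np.round(d['point'],1),np.round(at(c,d['point'],z,T),4)[:2])
E
```

```text
[0.26434359 0.56630361 0.24124958] [ 5.47469272e+01  3.02227194e+01  8.20890009e+01 -3.39839769e-04
  6.76899117e+01 -1.02272105e+01]
rack 0.62 [436.5 213.3] [0.4599 0.3486]
mat 0.63 [237.1 100.9] [0.2135 0.3645]
mat 0.29 [437.2 214. ] [0.461  0.3489]$[0]: bad value
```

View pics/w1.png

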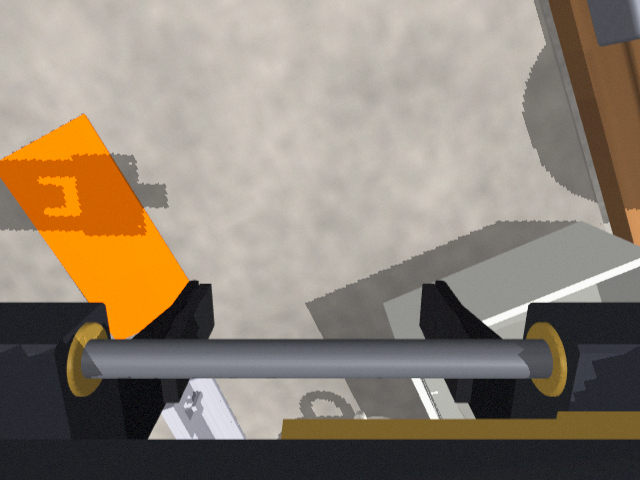

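The move was refused, probably because a row needs all its keys. The wrist view shows only the orange mat at (225,90) and the tong at the lower edge, (410,200). I retry with full rows.

```bash
python3 -m jog '[{"tx":-4.5,"ty":-1.9,"tz":0,"roll":0,"jaw":1},{"tx":-4.5,"ty":-1.9,"tz":0,"roll":0,"jaw":1},{"tx":-4.5,"ty":-1.9,"tz":0,"roll":0,"jaw":1},{"tx":-4.5,"ty":-1.9,"tz":0,"roll":0,"jaw":1},{"tx":-4.5,"ty":-1.9,"tz":0,"roll":0,"jaw":1},{"tx":-4.4,"ty":-1.8,"tz":0,"roll":-0.14,"jaw":1},{"tx":0,"ty":0,"tz":0,"roll":-0.147,"jaw":1},{"tx":0,"ty":0,"tz":0,"roll":-0.149,"jaw":1}]' && 
python3 - <<'E'
from h import *
s=read_state();c=capture('wrist');T=wristT(c,s);save(c,'w2')
print(s['time_s'],s['position'],s['joint_positions'])
for t,z in [('tong',.03),('tong_jaws',.03),('rack',0),('mat',0.0)]:
    for d in landmark_of('wrist',t)[:2]: print(t,round(d['p'],2),np.round(d['point'],1),np.round(at(c,d['point'],z,T),4)[:2])
E
```

```text
time_s: 2.5
position: [0.4616, 0.3488, 0.2413]
tcp_rot: [[-1.0, -0.001, 0.0], [-0.001, 1.0, 0.0], [-0.0, 0.0, -1.0]]
force: [0.8, 0.8, 0.4]
opening: 1.0
grasp_force: 0.0
2.5 [0.46164888 0.3487573  0.24126922] [ 2.60053996e+01  2.66253208e+01  8.89121256e+01  7.51295793e-03
  6.44496776e+01 -6.40273365e+01]
tong 0.61 [205.9 323.1] [0.4636 0.3539]
tong_jaws 0.72 [295.7 311.3] [0.5471 0.3436]
rack 0.57 [196.2 317.6] [0.4615 0.3493]
mat 0.81 [201.3 172.2] [0.4662 0.2155]
```

View pics/w2.png

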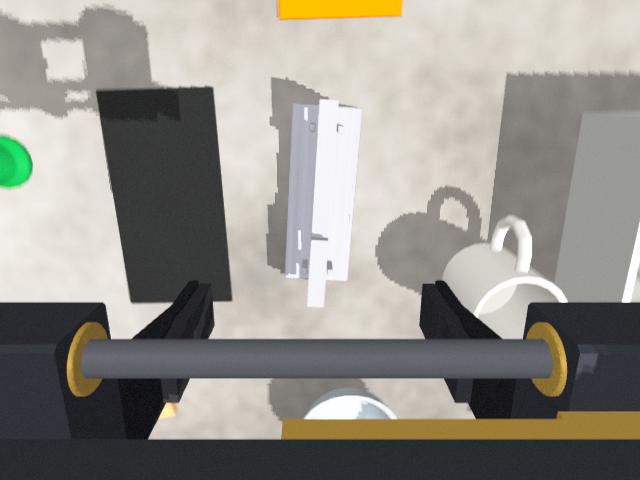

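```bash
python3 - <<'E'
import cv2
i=cv2.imread('pics/w2.png')[85:315,260:380]
cv2.imwrite('pics/w2c.png',cv2.resize(i,None,fx=2.6,fy=2.6,interpolation=cv2.INTER_CUBIC))
E
```

```text
(no output)
```

View pics/w2c.png

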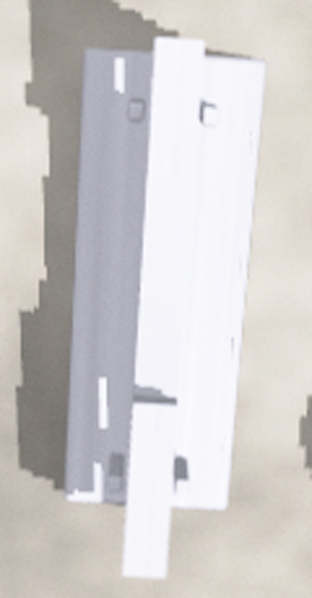

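The close crop shows the tong's top edge with a single rise, at about row 239. The section from there to the lower end (row 305) looks like the jaw side. I check the lengths and fit yaw, mat and dryer.

```bash
python3 - <<'E'
from h import *
s=read_state();c=capture('wrist');T=wristT(c,s)
P=lambda r,k,z:at(c,(r,k),z,T)
# crop -> full: row=85+y/2.6, col=260+x/2.6
F=lambda y,x:(85+y/2.6,260+x/2.6)
a=[P(*F(40,179),.052),P(*F(403,157),.052),P(*F(577,145),.052)]
print('top end, step, bottom end',np.round(a,4).tolist())
print('len',np.linalg.norm(a[2]-a[0]),np.linalg.norm(a[2]-a[1]))
u=(a[2]-a[0])[:2];print('yaw',np.degrees(np.arctan2(u[1],u[0])))
print('mid',(a[0]+a[2])/2)
# side lines
for z,l in [(.052,[(60,155),(380,136)]),(.052,[(410,132),(570,123)]),(.052,[(410,176),(570,166)]),(.008,[(70,85),(480,67)]),(.008,[(70,265),(480,228)])]:
    p=[P(*F(*q),z)[:2] for q in l];d=p[1]-p[0];print(z,np.round(p,4).tolist(),np.degrees(np.arctan2(d[1],d[0])))
# mat: min area rect of dark pixels
for n in ['mat']:
    for d in trace('wrist',n)[:1]:
        m=d['pixels'];cn=max(cv2.findContours(m.astype(np.uint8),0,2)[0],key=cv2.contourArea)[:,0,:]
        w=np.array([P(q[1],q[0],.003)[:2] for q in cn],np.float32);print(d['p'],cv2.minAreaRect(w))
c=capture('top')
for n,z in [('rack',.008),('mat',.003),('dryer',.04),('paddle',.024)]:
    for d in trace('top',n)[:2]:
        m=d['pixels'];cn=max(cv2.findContours(m.astype(np.uint8),0,2)[0],key=cv2.contourArea)[:,0,:]
        w=np.array([at(c,(q[1],q[0]),z)[:2] for q in cn],np.float32);print(n,d['p'],d['bbox'],cv2.minAreaRect(w))
E
```

```text
top end, step, bottom end [[0.3763, 0.3597, 0.052], [0.4852, 0.3532, 0.052], [0.5455, 0.3491, 0.052]]
len 0.1695493732392535 0.060447252762012266
yaw -3.5762760360065724
mid [0.46090727 0.35437917 0.052     ]
0.052 [[0.3818, 0.3528], [0.4776, 0.3466]] -3.682213825865879
0.052 [[0.4875, 0.3453], [0.5429, 0.3419]] -3.5457786206967823
0.052 [[0.4875, 0.3592], [0.543, 0.356]] -3.225966559532915
0.008 [[0.3851, 0.3302], [0.5285, 0.3207]] -3.8028709620321113
0.008 [[0.3854, 0.389], [0.5288, 0.3793]] -3.8588960248193125
0.98 ((0.4665614664554596, 0.2129812389612198), (0.19919122755527496, 0.10030532628297806), 0.8648690581321716)
rack 0.69 [180.8, 221.6, 30.3, 60.2] ((0.40190955996513367, 0.3379030227661133), (0.025792445987462997, 0.04498618096113205), 86.45533752441406)
mat 0.93 [228.0, 214.6, 37.3, 71.2] ((0.46782806515693665, 0.21136638522148132), (0.20127272605895996, 0.10107599943876266), 0.4080141484737396)
mat 0.91 [397.3, 301.3, 43.2, 76.0] ((0.22750869393348694, -0.2623596787452698), (0.20032130181789398, 0.1005687415599823), 4.911431312561035)
dryer 0.64 [342.1, 180.9, 106.2, 97.3] ((0.5329940319061279, -0.19258369505405426), (0.24282807111740112, 0.2813967764377594), 3.435225486755371)
dryer 0.52 [251.5, 163.3, 63.5, 21.9] ((0.6709027886390686, 0.11284075677394867), (0.044291745871305466, 0.1672280877828598), 5.581514835357666)
paddle 0.61 [250.8, 164.6, 66.1, 23.7] ((0.6800312995910645, 0.11604137718677521), (0.04557439684867859, 0.17142078280448914), 12.051447868347168)
```

```bash
python3 -c "
from h import *
go(.456,.3545,.036,176.4)"
```

```text
shift cm [ 0.39  0.39 20.53] roll 0.061 deg -3.5 t 3.1
```

```bash
python3 -m jog '[{"tx":0.4,"ty":0.4,"tz":3,"roll":0.061,"jaw":0.7},{"tx":0,"ty":0,"tz":4.5,"roll":0,"jaw":0.7},{"tx":0,"ty":0,"tz":4.5,"roll":0,"jaw":0.7},{"tx":0,"ty":0,"tz":4.5,"roll":0,"jaw":0.7},{"tx":0,"ty":0,"tz":3,"roll":0,"jaw":0.7},{"tx":0,"ty":0,"tz":1,"roll":0,"jaw":0.7},{"tx":0,"ty":0,"tz":0,"roll":0,"jaw":0.4},{"tx":0,"ty":0,"tz":0,"roll":0,"jaw":0.3}]' && python3 -m jog '[{"tx":0,"ty":0,"tz":0,"roll":0,"jaw":0.2},{"tx":0,"ty":0,"tz":0,"roll":0,"jaw":0},{"tx":0,"ty":0,"tz":0,"roll":0,"jaw":0},{"tx":0,"ty":0,"tz":0,"roll":0,"jaw":0}]'
```

```text
time_s: 3.9
position: [0.4571, 0.355, 0.0374]
tcp_rot: [[-0.998, 0.063, 0.002], [0.063, 0.998, 0.001], [-0.002, 0.001, -1.0]]
force: [1.0, -0.6, -0.0]
opening: 0.592
grasp_force: 0.0
time_s: 4.3
position: [0.4564, 0.3545, 0.037]
tcp_rot: [[-0.998, 0.063, 0.001], [0.063, 0.998, 0.001], [-0.001, 0.001, -1.0]]
force: [0.2, -0.9, 0.3]
opening: 0.237
grasp_force: 0.0
```

```bash
python3 -m jog '[{"tx":0,"ty":0,"tz":0,"roll":0,"jaw":0},{"tx":0,"ty":0,"tz":0,"roll":0,"jaw":0},{"tx":0,"ty":0,"tz":0,"roll":0,"jaw":0},{"tx":0,"ty":0,"tz":0,"roll":0,"jaw":0}]' && python3 -m jog '[{"tx":0,"ty":0,"tz":-1,"roll":0,"jaw":0},{"tx":0,"ty":0,"tz":-3,"roll":0,"jaw":0},{"tx":0,"ty":0,"tz":-3,"roll":0,"jaw":0}]'; python3 -c "
from h import *
go(.463,.232,.036,180.5)"
```

```text
time_s: 4.7
position: [0.4562, 0.3544, 0.0367]
tcp_rot: [[-0.998, 0.063, 0.0], [0.063, 0.998, 0.0], [-0.0, 0.0, -1.0]]
force: [-0.4, -0.8, 6.5]
opening: 0.158
grasp_force: 30.0
time_s: 5.0
position: [0.4553, 0.354, 0.1062]
tcp_rot: [[-0.998, 0.063, -0.002], [0.063, 0.998, -0.001], [0.002, -0.001, -1.0]]
force: [0.1, 0.7, -0.9]
opening: 0.157
grasp_force: 30.0
shift cm [ -1.55 -12.12   7.04] roll -0.071 deg 4.1 t 5.0
```

```bash
python3 -m jog '[{"tx":-0.5,"ty":-4,"tz":0,"roll":0,"jaw":0},{"tx":-0.5,"ty":-4,"tz":0,"roll":0,"jaw":0},{"tx":-0.5,"ty":-3.9,"tz":0,"roll":-0.071,"jaw":0},{"tx":0,"ty":0,"tz":3,"roll":0,"jaw":0},{"tx":0,"ty":0,"tz":3,"roll":0,"jaw":0},{"tx":0,"ty":0,"tz":0.8,"roll":0,"jaw":0},{"tx":0,"ty":0,"tz":0.3,"roll":0,"jaw":0},{"tx":0,"ty":0,"tz":0,"roll":0,"jaw":0}]'
```

```text
time_s: 5.8
position: [0.4638, 0.235, 0.0355]
tcp_rot: [[-1.0, -0.009, 0.0], [-0.009, 1.0, 0.0], [-0.0, 0.0, -1.0]]
force: [0.2, 0.5, -0.7]
opening: 0.161
grasp_force: 30.0
```

```bash
python3 -m jog '[{"tx":0,"ty":0,"tz":0.15,"roll":0,"jaw":0},{"tx":0,"ty":0,"tz":0.15,"roll":0,"jaw":0},{"tx":0,"ty":0,"tz":0,"roll":0,"jaw":0}]'
```

```text
time_s: 6.1
position: [0.4639, 0.235, 0.0328]
tcp_rot: [[-1.0, -0.009, 0.001], [-0.009, 1.0, 0.0], [-0.001, 0.0, -1.0]]
force: [1.0, -0.4, -0.1]
opening: 0.163
grasp_force: 30.0
```

```bash
python3 -m jog '[{"tx":0,"ty":0,"tz":0.1,"roll":0,"jaw":0},{"tx":0,"ty":0,"tz":0,"roll":0,"jaw":0.25},{"tx":0,"ty":0,"tz":0,"roll":0,"jaw":0.4},{"tx":0,"ty":0,"tz":0,"roll":0,"jaw":0.7},{"tx":0,"ty":0,"tz":-0.5,"roll":0,"jaw":1},{"tx":0,"ty":0,"tz":-0.7,"roll":0,"jaw":1},{"tx":0,"ty":0,"tz":0,"roll":0,"jaw":1},{"tx":0,"ty":0,"tz":0,"roll":0,"jaw":1}]' && python3 -m jog '[{"tx":0,"ty":-1,"tz":0,"roll":0,"jaw":1},{"tx":0,"ty":-1,"tz":0,"roll":0,"jaw":1},{"tx":0,"ty":-1,"tz":0,"roll":0,"jaw":1},{"tx":0,"ty":-0.6,"tz":0,"roll":0,"jaw":1},{"tx":0,"ty":-0.6,"tz":0,"roll":0,"jaw":1},{"tx":0,"ty":-0.6,"tz":0,"roll":0,"jaw":1},{"tx":0,"ty":-0.6,"tz":0,"roll":0,"jaw":1},{"tx":0,"ty":0,"tz":0,"roll":0,"jaw":1}]'
```

```text
time_s: 6.9
position: [0.4639, 0.2348, 0.0437]
tcp_rot: [[-1.0, -0.008, 0.001], [-0.008, 1.0, 0.0], [-0.001, 0.0, -1.0]]
force: [-0.1, 0.8, 0.7]
opening: 0.707
grasp_force: 0.0
time_s: 7.7
position: [0.464, 0.1799, 0.0432]
tcp_rot: [[-1.0, -0.007, -0.0], [-0.007, 1.0, -0.0], [0.0, -0.0, -1.0]]
force: [-0.1, 0.5, -0.2]
opening: 0.999
grasp_force: 0.0
```

```bash
python3 -m jog '[{"tx":0,"ty":0,"tz":-4,"roll":0,"jaw":1},{"tx":0,"ty":0,"tz":-5,"roll":0,"jaw":1},{"tx":0,"ty":0,"tz":-5,"roll":0,"jaw":1},{"tx":0,"ty":0,"tz":-5,"roll":0,"jaw":1},{"tx":0,"ty":0,"tz":0,"roll":0,"jaw":1},{"tx":0,"ty":0,"tz":0,"roll":0,"jaw":1}]' && 
python3 - <<'E'
from h import *
s=read_state();c=capture('wrist');T=wristT(c,s);save(c,'w3',(40,340,120,520),1.5)
np.save('w3T.npy',T)
print(s['time_s'],s['position'])
for t,z in [('tong',.01),('tong_jaws',.01)]:
    for d in landmark_of('wrist',t)[:2]: print(t,round(d['p'],2),np.round(d['point'],1),np.round(at(c,d['point'],z,T),4)[:2])
for d in trace('wrist','tong')[:1]:
    m=d['pixels'];cn=max(cv2.findContours(m.astype(np.uint8),0,1)[0],key=cv2.contourArea)[:,0,:]
    w=np.array([at(c,(q[1],q[0]),.016,T)[:2] for q in cn],np.float32);print(d['p'],d['bbox'],cv2.minAreaRect(w))
E
```

```text
time_s: 8.3
position: [0.4644, 0.181, 0.2346]
tcp_rot: [[-1.0, -0.009, 0.003], [-0.009, 1.0, 0.001], [-0.003, 0.001, -1.0]]
force: [-0.9, 0.3, -0.2]
opening: 0.999
grasp_force: 0.0
8.3 [0.46444842 0.18098513 0.23459057]
tong 0.8 [207.5 346.8] [0.4714 0.2075]
tong_jaws 0.77 [293.1 338. ] [0.5542 0.2016]
0.92 [320.8, 109.3, 51.6, 189.0] ((0.470788836479187, 0.20532359182834625), (0.16908083856105804, 0.043559376150369644), 0.46346524357795715)
```

View pics/w3.png

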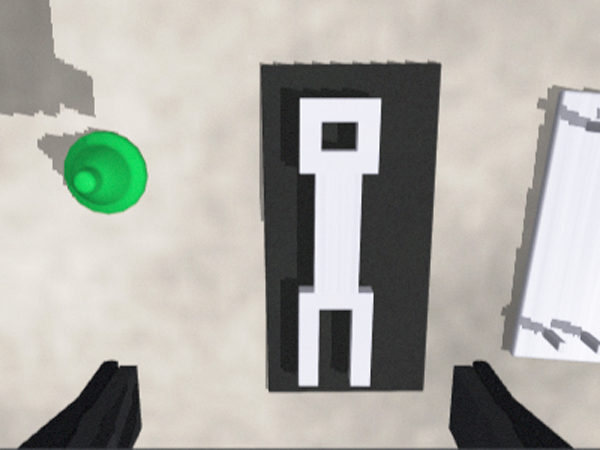

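The crop shows the tong flat on the black mat, jaws toward the image bottom (+x world), fit centre (0.471, 0.205). Next I look at the dryer.

```bash
python3 -m jog '[{"tx":-1.4,"ty":-4.4,"tz":-0.5,"roll":0,"jaw":1},{"tx":-1.4,"ty":-4.4,"tz":-0.5,"roll":0,"jaw":1},{"tx":-1.4,"ty":-4.4,"tz":-0.5,"roll":0,"jaw":1},{"tx":-1.4,"ty":-4.4,"tz":-0.5,"roll":0,"jaw":1},{"tx":-1.4,"ty":-4.4,"tz":-0.5,"roll":0,"jaw":1},{"tx":-1.4,"ty":-4.4,"tz":-0.5,"roll":0,"jaw":1},{"tx":-1.4,"ty":-4.4,"tz":-0.5,"roll":0,"jaw":1},{"tx":-1.4,"ty":-4.4,"tz":-0.5,"roll":0,"jaw":1}]' && python3 -m jog '[{"tx":0,"ty":0,"tz":0,"roll":0,"jaw":1},{"tx":0,"ty":0,"tz":0,"roll":0,"jaw":1},{"tx":0,"ty":0,"tz":0,"roll":0,"jaw":1},{"tx":0,"ty":0,"tz":0,"roll":0,"jaw":1}]' &&
python3 - <<'E'
from h import *
s=read_state();c=capture('wrist');T=wristT(c,s);save(c,'w4',(0,380,80,600),1.5);cv2.imwrite('w4full.png',c['img'][:,:,::-1])
np.save('w4T.npy',T)
print(s['time_s'],s['position'])
for t,z in [('tong_bay',.04),('tong_bay_jaws',.04),('paddle_bay',.04),('paddle_bay_blade',.04),('timer_grip',.077),('dryer',0)]:
    for d in landmark_of('wrist',t)[:2]: print(t,round(d['p'],2),np.round(d['point'],1),np.round(at(c,d['point'],z,T),4)[:2])
for d in trace('wrist','dryer')[:1]:
    m=d['pixels'];cn=max(cv2.findContours(m.astype(np.uint8),0,1)[0],key=cv2.contourArea)[:,0,:]
    w=np.array([at(c,(q[1],q[0]),.04,T)[:2] for q in cn],np.float32);print(d['p'],d['bbox'],cv2.minAreaRect(w))
E
```

```text
time_s: 9.3
position: [0.5786, -0.172, 0.2712]
tcp_rot: [[-1.0, -0.008, -0.004], [-0.008, 1.0, 0.002], [0.004, 0.002, -1.0]]
force: [0.1, 0.6, 0.6]
opening: 1.0
grasp_force: 0.0
time_s: 9.7
position: [0.5782, -0.1687, 0.2724]
tcp_rot: [[-1.0, -0.01, -0.002], [-0.01, 1.0, 0.001], [0.002, 0.001, -1.0]]
force: [0.0, -0.6, -0.2]
opening: 0.995
grasp_force: 0.0
9.7 [ 0.57818086 -0.1687284   0.27236219]
tong_bay 0.59 [141.2 381.8] [ 0.5268 -0.113 ]
tong_bay 0.19 [ 29.7 588.9] [0.4375 0.0488]
tong_bay_jaws 0.91 [238.  379.7] [ 0.6143 -0.1103]
tong_bay_jaws 0.37 [142.9 380.6] [ 0.5282 -0.114 ]
paddle_bay 0.68 [150.7 288.9] [ 0.5356 -0.1933]
paddle_bay_blade 0.85 [ 39.2 282. ] [ 0.4468 -0.198 ]
paddle_bay_blade 0.38 [144.5 290.2] [ 0.5303 -0.1921]
timer_grip 0.94 [116.5 164.2] [ 0.5069 -0.2861]
dryer 0.94 [141.6 286.1] [ 0.5311 -0.1983]
0.85 [103.9, 0.0, 348.2, 281.5] ((0.5326464772224426, -0.19367583096027374), (0.23658637702465057, 0.27645036578178406), 3.0366759300231934)
```

View pics/w4.png

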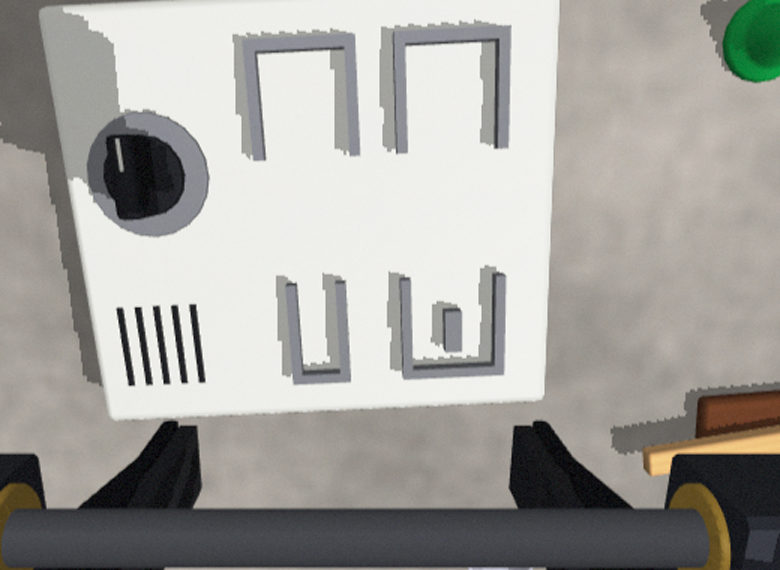

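The crop shows the tong bay on the right, its key rib at the bottom (+x), and the paddle bay on the left, its wide pocket at the top (−x). The knob bar, at about (118,180) in full-picture pixels, lies along x. I fit the rib tops numerically for precision.

```bash
cat > fit.py <<'E'
from h import *
from scipy.optimize import minimize
def proj(c,T,X):
    f,cx,cy=cam(c);p=(np.c_[X,np.ones(len(X))]@np.linalg.inv(T).T)[:,:3]
    return np.c_[cy+f*p[:,1]/p[:,2]*1.0, cx-f*p[:,0]/p[:,2]]
def ribs(w1,w2,key):
    R=[]
    for s,w in((-1,w1),(1,w2)):
        x0,x1=sorted((s*35,s*96))
        R+=[(x0,x1,w,w+6),(x0,x1,-w-6,-w)]
        a,b=sorted((s*90,s*96));R.append((a,b,-w,w))
    if key:R.append((55,80,-5,5))
    return R
def samples(R):
    P=np.vstack([np.array(np.meshgrid(np.linspace(a+.8,b-.8,max(3,int(b-a)//2)),np.linspace(c+.8,d-.8,max(3,int(d-c)//2)))).reshape(2,-1).T for a,b,c,d in R])
    # ring 1.5mm outside of every rib, not in another
    Q=[]
    for a,b,c,d in R:
        for x in np.arange(a-1.5,b+1.5,2.): Q+=[(x,c-1.5),(x,d+1.5)]
        for y in np.arange(c-1.5,d+1.5,2.): Q+=[(a-1.5,y),(b+1.5,y)]
    Q=np.array(Q);ok=~np.any([(Q[:,0]>a-.7)&(Q[:,0]<b+.7)&(Q[:,1]>c-.7)&(Q[:,1]<d+.7) for a,b,c,d in R],0)
    return P/1000,Q[ok]/1000
def fit(c,T,mask,R,x0,z=.05):
    P,Q=samples(R)
    def W(v,A):
        co,si=np.cos(v[2]),np.sin(v[2]);return np.c_[v[0]+co*A[:,0]-si*A[:,1],v[1]+si*A[:,0]+co*A[:,1],np.full(len(A),z)]
    def val(A,v):
        q=proj(c,T,W(v,A)).astype(np.float32)
        return cv2.remap(mask,q[None,:,1],q[None,:,0],cv2.INTER_LINEAR,borderMode=cv2.BORDER_REPLICATE)[0].mean()
    best=None
    cost=lambda u:-(val(P,u*[1,1,10])-val(Q,u*[1,1,10]))
    for dx in(-.004,0,.004):
        for dy in(-.004,0,.004):
            u=np.array([x0[0]+dx,x0[1]+dy,x0[2]/10])
            r=minimize(cost,u,method='Nelder-Mead',options=dict(initial_simplex=u+np.vstack([np.zeros(3),.003*np.eye(3)]),xatol=1e-5,fatol=1e-5))
            if best is None or r.fun<best.fun: best=r
    return best.x*[1,1,10],-best.fun
E
python3 - <<'E'
from fit import *
c=capture('wrist');s=read_state();img=c['img'].astype(int);T=wristT(c,s)
g=proj(c,T,np.array([[.6,-.11,.05]]));print(at(c,g[0],.05,T))  # self check
for q in [(100,280+66),(60,345),(100,255-10),(215,347),(230,380),(30,400)]: print(q,img[q])
# patches of gray: unique-ish sample along row 60
print([tuple(img[67,k]) for k in range(320,430,3)])
E
```

```text
[ 0.6  -0.11  0.05]
(100, 346) [128 130 128]
(60, 345) [104 106 109]
(100, 245) [160 161 157]
(215, 347) [158 159 153]
(230, 380) [139 141 145]
(30, 400) [240 240 236]
[(np.int64(175), np.int64(175), np.int64(178)), (np.int64(239), np.int64(239), np.int64(234)), (np.int64(238), np.int64(239), np.int64(235)), (np.int64(238), np.int64(239), np.int64(235)), (np.int64(240), np.int64(240), np.int64(236)), (np.int64(164), np.int64(164), np.int64(160)), (np.int64(165), np.int64(164), np.int64(159)), (np.int64(162), np.int64(161), np.int64(157)), (np.int64(157), np.int64(157), np.int64(153)), (np.int64(141), np.int64(144), np.int64(150)), (np.int64(142), np.int64(143), np.int64(151)), (np.int64(224), np.int64(224), np.int64(222)), (np.int64(239), np.int64(238), np.int64(235)), (np.int64(239), np.int64(239), np.int64(236)), (np.int64(240), np.int64(240), np.int64(236)), (np.int64(239), np.int64(239), np.int64(235)), (np.int64(239), np.int64(240), np.int64(235)), (np.int64(240), np.int64(239), np.int64(235)), (np.int64(240), np.int64(240), np.int64(236)), (np.int64(239), np.int64(240), np.int64(235)), (np.int64(239), np.int64(240), np.int64(235)), (np.int64(238), np.int64(239), np.int64(235)), (np.int64(240), np.int64(240), np.int64(236)), (np.int64(239), np.int64(239), np.int64(236)), (np.int64(240), np.int64(240), np.int64(237)), (np.int64(239), np.int64(239), np.int64(235)), (np.int64(239), np.int64(240), np.int64(237)), (np.int64(240), np.int64(240), np.int64(237)), (np.int64(162), np.int64(163), np.int64(158)), (np.int64(165), np.int64(164), np.int64(160)), (np.int64(159), np.int64(159), np.int64(156)), (np.int64(68), np.int64(68), np.int64(73)), (np.int64(140), np.int64(144), np.int64(149)), (np.int64(138), np.int64(140), np.int64(146)), (np.int64(240), np.int64(239), np.int64(235)), (np.int64(240), np.int64(239), np.int64(236)), (np.int64(239), np.int64(239), np.int64(235))]
```

```bash
cat >> fit.py <<'E'
def ribmask(img):
    i=img.astype(np.float32);return ((abs(i[:,:,1]-142)<14)&(i[:,:,2]-i[:,:,0]>2)).astype(np.float32)
def dryer(v=(.531,-.194,.053)):
    s=read_state();c=capture('wrist');T=wristT(c,s);m=ribmask(c['img'])
    a=fit(c,T,m,ribs(24.5,24.5,1),(.5285,-.1135,v[2]));b=fit(c,T,m,ribs(23.5,11.5,0),(.533,-.1935,v[2]))
    print('tong bay',a[0].round(4),np.degrees(a[0][2]).round(2),a[1]);print('paddle bay',b[0].round(4),np.degrees(b[0][2]).round(2),b[1])
    d=a[0][:2]-b[0][:2];print('sep',np.linalg.norm(d),'yaw from sep',np.degrees(np.arctan2(-d[0],d[1])))
    return a[0],b[0]
E
python3 - <<'E'
from fit import *
a,b=dryer();np.save('bays.npy',[a,b])
E
```

```text
tong bay [ 0.5281 -0.1146  0.0579] 3.32 0.908724308013916
paddle bay [ 0.5327 -0.1944  0.0581] 3.33 0.951166570186615
sep 0.0799509541655817 yaw from sep 3.3330778833731274
```

```bash
python3 -m jog '[{"tx":-1.8,"ty":4.1,"tz":0.5,"roll":0,"jaw":1},{"tx":-1.8,"ty":4.1,"tz":0.5,"roll":0,"jaw":1},{"tx":-1.8,"ty":4.1,"tz":0.5,"roll":0,"jaw":1},{"tx":-1.8,"ty":4.1,"tz":0.5,"roll":0,"jaw":1},{"tx":-1.8,"ty":4.1,"tz":0.5,"roll":0,"jaw":1},{"tx":-1.8,"ty":4.1,"tz":0.5,"roll":0,"jaw":1},{"tx":-1.3,"ty":3.7,"tz":0.5,"roll":0,"jaw":1},{"tx":0,"ty":0,"tz":0,"roll":0,"jaw":1}]' && python3 -m jog '[{"tx":0,"ty":0,"tz":0,"roll":0,"jaw":1},{"tx":0,"ty":0,"tz":0,"roll":0,"jaw":1},{"tx":0,"ty":0,"tz":0,"roll":0,"jaw":1}]' &&
python3 - <<'E'
from h import *
s=read_state();c=capture('wrist');T=wristT(c,s);cv2.imwrite('w5full.png',c['img'][:,:,::-1]);np.save('w5T.npy',T)
print(s['time_s'],s['position'])
for t,z in [('paddle',.012),('paddle_blade',.012),('rest',0)]:
    for d in landmark_of('wrist',t)[:2]: print(t,round(d['p'],2),np.round(d['point'],1),np.round(at(c,d['point'],z,T),4)[:2])
for d in trace('wrist','paddle')[:1]:
    m=d['pixels'];cn=max(cv2.findContours(m.astype(np.uint8),0,1)[0],key=cv2.contourArea)[:,0,:]
    w=np.array([at(c,(q[1],q[0]),.024,T)[:2] for q in cn],np.float32);r=cv2.minAreaRect(w);print(d['p'],d['bbox'],r)
i=c['img'].copy();i[m&~cv2.erode(m.astype(np.uint8),np.ones((3,3))).astype(bool)]=[255,0,0]
c['img']=i;save(c,'w5')
E
```

```text
time_s: 11.0
position: [0.6981, 0.1191, 0.237]
tcp_rot: [[-1.0, -0.014, -0.0], [-0.014, 1.0, 0.002], [0.0, 0.002, -1.0]]
force: [0.3, -0.3, -0.5]
opening: 1.002
grasp_force: 0.0
time_s: 11.3
position: [0.6975, 0.112, 0.2386]
tcp_rot: [[-1.0, -0.006, 0.0], [-0.006, 1.0, -0.0], [-0.0, -0.0, -1.0]]
force: [-0.2, -0.1, -0.1]
opening: 1.001
grasp_force: 0.0
11.3 [0.69751819 0.11203078 0.23859557]
paddle 0.63 [180.9 319.5] [0.6806 0.114 ]
paddle_blade 0.95 [157.8 419.3] [0.6601 0.1996]
rest 0.65 [179.8 327.8] [0.6817 0.1216]
0.72 [222.3, 141.3, 199.0, 68.2] ((0.6778061985969543, 0.11464887857437134), (0.042756401002407074, 0.1691751331090927), 10.404176712036133)
```

View pics/w5.png

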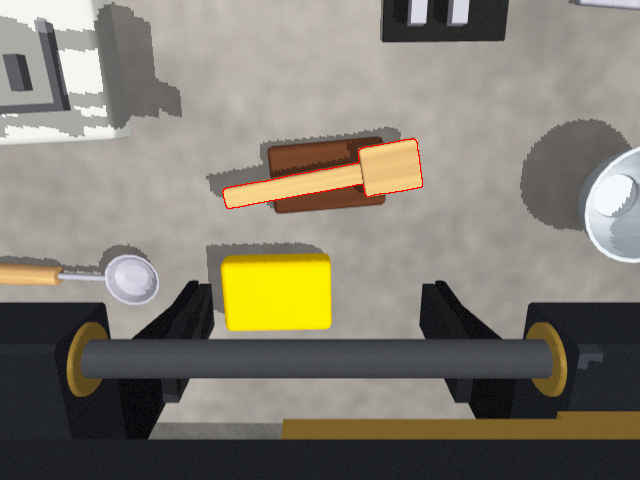

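The outline shows the paddle across the brown rest, blade at (166,390), handle end at (198,228). The yellow sponge sits 90 px below and should not be touched. I fit the paddle's shape to the mask.

```bash
python3 - <<'E'
from fit import *
s=read_state();c=capture('wrist');T=wristT(c,s)
i=c['img'].astype(np.float32)
tr=trace('wrist','paddle')[0]['pixels'];col=np.median(i[tr],0);print(col)
m=((np.abs(i-col).max(2)<40)&cv2.dilate(tr.astype(np.uint8),np.ones((9,9))).astype(bool)).astype(np.float32)
v,f=fit(c,T,m,[(-85,35,-9,9),(35,85,-21,21)],(.679,.114,np.radians(101)),.024)
print(v.round(4),np.degrees(v[2]),f)
g=v[:2]+.017*np.array([np.cos(v[2]),np.sin(v[2])]);print('grasp',g)
go(*g,.0335,np.degrees(v[2]))
s=trace('wrist','sponge')[0];n=cv2.findContours(s['pixels'].astype(np.uint8),0,1)[0];n=max(n,key=cv2.contourArea)[:,0,:]
print(cv2.minAreaRect(np.array([at(c,(q[1],q[0]),.028,T)[:2] for q in n],np.float32)))
E
```

```text
[242. 202. 133.]
[0.6791 0.1142 1.7618] 100.94609121894571 0.907268762588501
grasp [0.67590408 0.13085047]
shift cm [ 2.16  1.79 20.49] roll 1.387 deg -79.5 t 11.65
((0.7802198529243469, 0.07577946782112122), (0.07549389451742172, 0.09813892841339111), 1.7694118022918701)
```

```bash
python3 -m jog '[{"tx":2.16,"ty":1.79,"tz":2,"roll":0.139,"jaw":0.6},{"tx":0,"ty":0,"tz":2,"roll":0.139,"jaw":0.5},{"tx":0,"ty":0,"tz":2,"roll":0.139,"jaw":0.5},{"tx":0,"ty":0,"tz":2,"roll":0.139,"jaw":0.5},{"tx":0,"ty":0,"tz":2,"roll":0.139,"jaw":0.5},{"tx":0,"ty":0,"tz":2,"roll":0.139,"jaw":0.5},{"tx":0,"ty":0,"tz":1,"roll":0.139,"jaw":0.5},{"tx":0,"ty":0,"tz":1,"roll":0.139,"jaw":0.5}]' && python3 -m jog '[{"tx":0,"ty":0,"tz":0,"roll":0.139,"jaw":0.5},{"tx":0,"ty":0,"tz":0,"roll":0.136,"jaw":0.5},{"tx":0,"ty":0,"tz":0,"roll":0,"jaw":0.5}]'; python3 -c "
from h import *
go(.6759,.13085,.0335,100.95)"
```

```text
time_s: 12.5
position: [0.6756, 0.1313, 0.0972]
tcp_rot: [[-0.445, 0.895, -0.001], [0.895, 0.445, -0.0], [0.0, -0.001, -1.0]]
force: [-0.2, -0.7, 0.7]
opening: 0.51
grasp_force: 0.0
time_s: 12.8
position: [0.676, 0.1313, 0.0981]
tcp_rot: [[-0.191, 0.982, 0.0], [0.982, 0.191, -0.0], [-0.0, 0.0, -1.0]]
force: [0.9, 0.8, -0.2]
opening: 0.501
grasp_force: 0.0
shift cm [-0.05 -0.02  6.46] roll 0.001 deg -0.1 t 12.8
```

```bash
python3 -m jog '[{"tx":0,"ty":0,"tz":2.5,"roll":0,"jaw":0.5},{"tx":0,"ty":0,"tz":2.5,"roll":0,"jaw":0.5},{"tx":0,"ty":0,"tz":1,"roll":0,"jaw":0.45},{"tx":0,"ty":0,"tz":0.4,"roll":0,"jaw":0.3},{"tx":0,"ty":0,"tz":0,"roll":0,"jaw":0},{"tx":0,"ty":0,"tz":0,"roll":0,"jaw":0},{"tx":0,"ty":0,"tz":0,"roll":0,"jaw":0},{"tx":0,"ty":0,"tz":0,"roll":0,"jaw":0}]' && python3 -m jog '[{"tx":0,"ty":0,"tz":0,"roll":0,"jaw":0},{"tx":0,"ty":0,"tz":0,"roll":0,"jaw":0}]'
```

```text
time_s: 13.6
position: [0.6768, 0.1314, 0.0356]
tcp_rot: [[-0.191, 0.982, 0.002], [0.982, 0.191, 0.0], [-0.0, 0.002, -1.0]]
force: [-0.1, 0.1, 2.7]
opening: 0.2
grasp_force: 30.0
time_s: 13.8
position: [0.6768, 0.1314, 0.0355]
tcp_rot: [[-0.191, 0.982, 0.002], [0.982, 0.191, 0.0], [-0.0, 0.002, -1.0]]
force: [0.3, -0.2, 5.5]
opening: 0.202
grasp_force: 30.0
```

```bash
python3 -m jog '[{"tx":0,"ty":0,"tz":-1,"roll":0,"jaw":0},{"tx":0,"ty":0,"tz":-4,"roll":0,"jaw":0},{"tx":0,"ty":0,"tz":-4.5,"roll":0,"jaw":0},{"tx":0,"ty":0,"tz":-3,"roll":0,"jaw":0}]';python3 -c "
from h import *
go(.5157,-.1954,.15,183.33)"
```

```text
time_s: 14.2
position: [0.6765, 0.1314, 0.1622]
tcp_rot: [[-0.191, 0.982, 0.002], [0.982, 0.191, 0.0], [-0.0, 0.002, -1.0]]
force: [0.4, 0.2, 0.7]
opening: 0.199
grasp_force: 30.0
shift cm [-29.01 -22.03   1.18] roll -1.437 deg 82.3 t 14.2
```

```bash
python3 -m jog '[{"tx":-3.6,"ty":-2.8,"tz":0,"roll":0,"jaw":0},{"tx":-3.6,"ty":-2.8,"tz":0,"roll":0,"jaw":0},{"tx":-3.6,"ty":-2.8,"tz":0,"roll":0,"jaw":0},{"tx":-3.6,"ty":-2.8,"tz":0,"roll":0,"jaw":0},{"tx":-3.6,"ty":-2.8,"tz":0,"roll":0,"jaw":0},{"tx":-3.6,"ty":-2.8,"tz":0,"roll":0,"jaw":0},{"tx":-3.6,"ty":-2.8,"tz":0,"roll":0,"jaw":0},{"tx":-3.6,"ty":-2.4,"tz":0,"roll":-0.14,"jaw":0}]' && python3 -m jog '[{"tx":0,"ty":0,"tz":0,"roll":-0.144,"jaw":0},{"tx":0,"ty":0,"tz":0,"roll":-0.144,"jaw":0},{"tx":0,"ty":0,"tz":0,"roll":-0.144,"jaw":0},{"tx":0,"ty":0,"tz":0,"roll":-0.144,"jaw":0},{"tx":0,"ty":0,"tz":0,"roll":-0.144,"jaw":0},{"tx":0,"ty":0,"tz":0,"roll":-0.144,"jaw":0},{"tx":0,"ty":0,"tz":0,"roll":-0.144,"jaw":0},{"tx":0,"ty":0,"tz":0,"roll":-0.144,"jaw":0}]'&& python3 -m jog '[{"tx":0,"ty":0,"tz":0.6,"roll":-0.144,"jaw":0},{"tx":0,"ty":0,"tz":0.6,"roll":0,"jaw":0},{"tx":0,"ty":0,"tz":0,"roll":0,"jaw":0}]';python3 -c "
from h import *
go(.5157,-.1954,.15,183.33)"
```

```text
time_s: 15.0
position: [0.5131, -0.1945, 0.1594]
tcp_rot: [[-0.329, 0.944, -0.001], [0.944, 0.329, 0.001], [0.001, -0.001, -1.0]]
force: [0.7, -0.5, -1.3]
opening: 0.2
grasp_force: 30.0
time_s: 15.8
position: [0.5144, -0.1931, 0.1594]
tcp_rot: [[-0.997, 0.081, -0.001], [0.081, 0.997, 0.0], [0.001, 0.0, -1.0]]
force: [-0.3, 1.0, -0.1]
opening: 0.204
grasp_force: 30.0
time_s: 16.1
position: [0.5141, -0.1929, 0.1465]
tcp_rot: [[-0.999, -0.054, -0.002], [-0.054, 0.999, 0.001], [0.002, 0.001, -1.0]]
force: [0.1, 0.8, -0.4]
opening: 0.198
grasp_force: 30.0
shift cm [-0.15 -0.26 -0.35] roll -0.004 deg 0.2 t 16.1
```

```bash
python3 -m jog '[{"tx":-0.15,"ty":-0.26,"tz":2.5,"roll":-0.004,"jaw":0},{"tx":0,"ty":0,"tz":2.15,"roll":0,"jaw":0},{"tx":0,"ty":0,"tz":0,"roll":0,"jaw":0},{"tx":0,"ty":0,"tz":0,"roll":0,"jaw":0}]';python3 - <<'E'
from fit import *
s=read_state();c=capture('wrist');T=wristT(c,s);save(c,'w6');cv2.imwrite('w6full.png',c['img'][:,:,::-1])
p=s['position'];go(.5157,-.1954,.0645,183.33)
i=c['img'].astype(np.float32)
m=(np.abs(i-[242,202,133]).max(2)<45).astype(np.float32)
zt=p[2]-.0235+.012;yaw=np.radians(183.3)
# only blade part + visible handle
v,f=fit(c,T,m,[(35,85,-21,21)],(p[0]-.017*np.cos(yaw),p[1]-.017*np.sin(yaw),yaw),zt)
print('paddle in hand',v.round(4),np.degrees(v[2]),f,'expect',p[0]-.017*np.cos(yaw),p[1]-.017*np.sin(yaw))
E
```

```text
time_s: 16.5
position: [0.5164, -0.1958, 0.1007]
tcp_rot: [[-0.998, -0.06, -0.001], [-0.06, 0.998, 0.001], [0.001, 0.001, -1.0]]
force: [0.5, -0.5, 0.6]
opening: 0.202
grasp_force: 30.0
shift cm [0.12 0.08 3.69] roll 0.002 deg -0.1 t 16.55
paddle in hand [ 0.5293 -0.1988  3.1992] 183.3 0.0 expect 0.5333235227186592 -0.19478475954827423
```

View pics/w6.png

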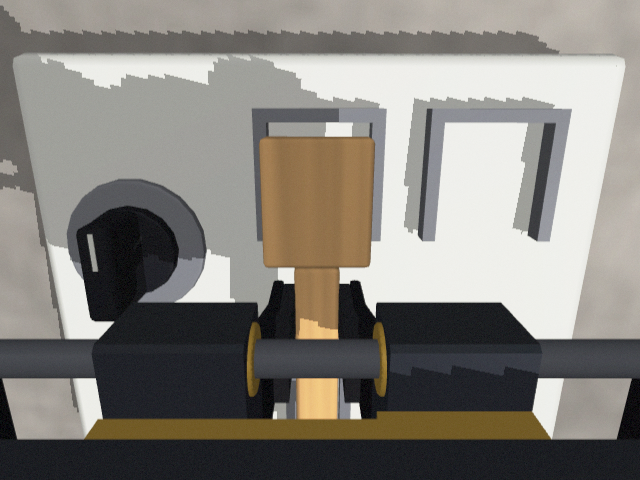

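The picture shows the paddle in hand, shaded, with its blade at (200,318) over its pocket, ribs at columns 262 and 378. I refit with a colour mask that tolerates shade.

```bash
python3 - <<'E'
from fit import *
s=read_state();c=capture('wrist');T=wristT(c,s)
p=s['position'];go(.5157,-.1954,.0645,183.33)
i=c['img'].astype(np.float32)
m=(i[:,:,0]-i[:,:,2]>30).astype(np.float32);m[300:]=0
yaw=np.radians(183.33)
for h in(.0115,):
    v,f=fit(c,T,m,[(35,85,-21,21)],(p[0]-.017*np.cos(yaw),p[1]-.017*np.sin(yaw),yaw),p[2]-h)
    print('paddle in hand',v.round(4),np.degrees(v[2]),f,'expect',p[0]-.017*np.cos(yaw),p[1]-.017*np.sin(yaw),p)
E=[r for r in ribs(24.5,24.5,0) if r[0]<0]
print(fit(c,T,ribmask(c['img']),E,(.5281,-.1146,.058)))
E2=[r for r in ribs(23.5,11.5,0) if r[0]<0]
j=i;mm=((j[:,:,2]-j[:,:,0]>2)&(j[:,:,1]<160)&(j[:,:,1]>85)).astype(np.float32)
print(fit(c,T,mm,E2,(.5327,-.1944,.058)))
E
```

```text
shift cm [0.15 0.09 3.72] roll 0.002 deg -0.1 t 16.6
paddle in hand [ 0.5314 -0.1951  3.2094] 183.88548210888368 0.9127139449119568 expect 0.5338447310071553 -0.1950995772419133 [ 0.51687343 -0.19608705  0.10137666]
(array([ 0.52802001, -0.11484292,  0.05747364]), np.float64(0.9765663743019104))
(array([ 0.53287032, -0.19417512,  0.06036712]), np.float64(0.7144162654876709))
```

```bash
python3 -m jog '[{"tx":-0.13,"ty":0.09,"tz":0.5,"roll":0.006,"jaw":0},{"tx":0,"ty":0,"tz":1,"roll":0,"jaw":0},{"tx":0,"ty":0,"tz":0.8,"roll":0,"jaw":0},{"tx":0,"ty":0,"tz":0.6,"roll":0,"jaw":0},{"tx":0,"ty":0,"tz":0.4,"roll":0,"jaw":0},{"tx":0,"ty":0,"tz":0.3,"roll":0,"jaw":0},{"tx":0,"ty":0,"tz":0,"roll":0,"jaw":0},{"tx":0,"ty":0,"tz":0,"roll":0,"jaw":0}]'
```

```text
time_s: 17.4
position: [0.5179, -0.195, 0.0648]
tcp_rot: [[-0.998, -0.055, 0.0], [-0.055, 0.998, -0.0], [-0.0, -0.0, -1.0]]
force: [-0.0, 0.0, 0.0]
opening: 0.2
grasp_force: 30.0
```

```bash
python3 -m jog '[{"tx":0,"ty":0,"tz":0.1,"roll":0,"jaw":0},{"tx":0,"ty":0,"tz":0.05,"roll":0,"jaw":0},{"tx":0,"ty":0,"tz":0,"roll":0,"jaw":0}]'
```

```text
time_s: 17.7
position: [0.5179, -0.195, 0.0635]
tcp_rot: [[-0.998, -0.055, 0.0], [-0.055, 0.998, -0.0], [-0.0, -0.0, -1.0]]
force: [0.4, -0.1, 0.7]
opening: 0.201
grasp_force: 30.0
```

```bash
python3 -m jog '[{"tx":0,"ty":0,"tz":0.06,"roll":0,"jaw":0},{"tx":0,"ty":0,"tz":0.05,"roll":0,"jaw":0},{"tx":0,"ty":0,"tz":0,"roll":0,"jaw":0}]'
```

```text
time_s: 18.0
position: [0.5179, -0.195, 0.0635]
tcp_rot: [[-0.998, -0.055, 0.001], [-0.055, 0.998, -0.001], [-0.001, -0.001, -1.0]]
force: [-1.9, -0.5, 8.8]
opening: 0.201
grasp_force: 30.0
```

```bash
python3 -m jog '[{"tx":0,"ty":0,"tz":-0.08,"roll":0,"jaw":0.25},{"tx":0,"ty":0,"tz":0,"roll":0,"jaw":0.35},{"tx":0,"ty":0,"tz":0,"roll":0,"jaw":0.45},{"tx":0,"ty":0,"tz":-0.5,"roll":0,"jaw":0.45},{"tx":0,"ty":0,"tz":-3,"roll":0,"jaw":0.5},{"tx":-3,"ty":0,"tz":-4,"roll":0,"jaw":0.7},{"tx":-3,"ty":0,"tz":-4,"roll":0,"jaw":1},{"tx":0,"ty":0,"tz":-4,"roll":0,"jaw":1}]' && python3 -m jog '[{"tx":0,"ty":0,"tz":0,"roll":0,"jaw":1},{"tx":0,"ty":0,"tz":0,"roll":0,"jaw":1}]' && python3 - <<'E'
from fit import *
s=read_state();c=capture('wrist');T=wristT(c,s);cv2.imwrite('w7full.png',c['img'][:,:,::-1])
i=c['img'].astype(np.float32);print(s['position'],s['time_s'])
m=(i[:,:,0]-i[:,:,2]>30).astype(np.float32)
v,f=fit(c,T,m,[(-85,35,-9,9),(35,85,-21,21)],(.5327,-.1944,np.radians(183.3)),.052)
print('paddle',v.round(4),np.degrees(v[2]),f)
print(fit(c,T,ribmask(c['img']),ribs(24.5,24.5,1),(.5281,-.1146,.058)))
E=ribs(23.5,11.5,0)
print(fit(c,T,ribmask(c['img']),E,(.5327,-.1944,.058)))
go(.466,.2053,.12,180.5)
E
```

```text
time_s: 18.8
position: [0.5814, -0.192, 0.2203]
tcp_rot: [[-0.998, -0.056, 0.005], [-0.056, 0.998, -0.002], [-0.005, -0.002, -1.0]]
force: [0.3, 0.0, 0.3]
opening: 0.693
grasp_force: 0.0
time_s: 19.0
position: [0.5778, -0.1915, 0.219]
tcp_rot: [[-0.998, -0.056, 0.002], [-0.056, 0.998, -0.001], [-0.002, -0.001, -1.0]]
force: [-0.4, 0.6, -0.6]
opening: 0.869
grasp_force: 0.0
[ 0.57783821 -0.19153588  0.21898119] 19.0
paddle [ 0.5332 -0.1944  3.1962] 183.1279268647263 0.9913814663887024
(array([ 0.5281677 , -0.11451457,  0.05765964]), np.float64(0.9050483703613281))
(array([ 0.53257281, -0.19428858,  0.05811006]), np.float64(0.9767231345176697))
shift cm [ 8.86 40.18  9.79] roll 0.047 deg -2.7 t 19.05
```

```bash
python3 -m jog '[{"tx":0.98,"ty":4.45,"tz":0,"roll":0,"jaw":1},{"tx":0.98,"ty":4.45,"tz":0,"roll":0,"jaw":1},{"tx":0.98,"ty":4.45,"tz":0,"roll":0,"jaw":1},{"tx":0.98,"ty":4.45,"tz":0,"roll":0,"jaw":1},{"tx":0.98,"ty":4.45,"tz":0,"roll":0,"jaw":1},{"tx":0.98,"ty":4.45,"tz":0,"roll":0,"jaw":0.8},{"tx":0.98,"ty":4.45,"tz":0,"roll":0,"jaw":0.7},{"tx":0.98,"ty":4.45,"tz":0,"roll":0,"jaw":0.6}]' && python3 -m jog '[{"tx":0.98,"ty":4.45,"tz":1,"roll":0.047,"jaw":0.6},{"tx":0,"ty":0,"tz":4,"roll":0,"jaw":0.6},{"tx":0,"ty":0,"tz":4,"roll":0,"jaw":0.6},{"tx":0,"ty":0,"tz":0.8,"roll":0,"jaw":0.6},{"tx":0,"ty":0,"tz":0,"roll":0,"jaw":0.6},{"tx":0,"ty":0,"tz":0,"roll":0,"jaw":0.6}]'; python3 -c "
from h import *
go(.466,.2053,.025,180.5)"
```

```text
time_s: 19.85
position: [0.4772, 0.1607, 0.216]
tcp_rot: [[-0.999, -0.054, -0.005], [-0.054, 0.999, -0.0], [0.005, -0.0, -1.0]]
force: [1.0, -0.3, -0.5]
opening: 0.809
grasp_force: 0.0
time_s: 20.45
position: [0.4679, 0.2031, 0.1204]
tcp_rot: [[-1.0, -0.007, 0.0], [-0.007, 1.0, 0.0], [-0.0, 0.0, -1.0]]
force: [0.4, -0.3, 0.0]
opening: 0.603
grasp_force: 0.0
shift cm [0.19 0.23 9.54] roll -0.001 deg 0.1 t 20.45
```

```bash
python3 -m jog '[{"tx":0.19,"ty":0.23,"tz":3,"roll":0,"jaw":0.6},{"tx":0,"ty":0,"tz":3,"roll":0,"jaw":0.6},{"tx":0,"ty":0,"tz":2,"roll":0,"jaw":0.55},{"tx":0,"ty":0,"tz":1.1,"roll":0,"jaw":0.5},{"tx":0,"ty":0,"tz":0.3,"roll":0,"jaw":0.4},{"tx":0,"ty":0,"tz":0,"roll":0,"jaw":0.3},{"tx":0,"ty":0,"tz":0,"roll":0,"jaw":0},{"tx":0,"ty":0,"tz":0,"roll":0,"jaw":0}]' && python3 -m jog '[{"tx":0,"ty":0,"tz":0,"roll":0,"jaw":0},{"tx":0,"ty":0,"tz":0,"roll":0,"jaw":0},{"tx":0,"ty":0,"tz":0,"roll":0,"jaw":0}]'
```

```text
time_s: 21.25
position: [0.4665, 0.2058, 0.0271]
tcp_rot: [[-1.0, -0.008, 0.003], [-0.008, 1.0, 0.0], [-0.003, 0.0, -1.0]]
force: [1.1, 0.1, 2.7]
opening: 0.293
grasp_force: 30.0
time_s: 21.55
position: [0.4665, 0.2058, 0.0271]
tcp_rot: [[-1.0, -0.008, 0.003], [-0.008, 1.0, 0.0], [-0.003, 0.0, -1.0]]
force: [-0.4, -0.1, 7.3]
opening: 0.295
grasp_force: 30.0
```

```bash
python3 -m jog '[{"tx":0,"ty":0,"tz":-1,"roll":0,"jaw":0},{"tx":0,"ty":0,"tz":-4,"roll":0,"jaw":0},{"tx":0,"ty":0,"tz":-4.5,"roll":0,"jaw":0},{"tx":0,"ty":0,"tz":-3,"roll":0,"jaw":0}]';python3 -c "
from h import *
go(.5231,-.1149,.11,183.33)"
```

```text
time_s: 21.95
position: [0.4658, 0.2059, 0.1537]
tcp_rot: [[-1.0, -0.008, 0.002], [-0.008, 1.0, 0.001], [-0.002, 0.0, -1.0]]
force: [1.2, 0.1, -1.3]
opening: 0.298
grasp_force: 30.0
shift cm [ -5.45 -32.13   4.36] roll -0.05 deg 2.8 t 21.95
```

```bash
python3 -m jog '[{"tx":-0.7,"ty":-4.1,"tz":0,"roll":0,"jaw":0},{"tx":-0.7,"ty":-4.1,"tz":0,"roll":0,"jaw":0},{"tx":-0.7,"ty":-4.1,"tz":0,"roll":0,"jaw":0},{"tx":-0.7,"ty":-4.1,"tz":0,"roll":0,"jaw":0},{"tx":-0.7,"ty":-4.1,"tz":0,"roll":0,"jaw":0},{"tx":-0.7,"ty":-4.1,"tz":0,"roll":0,"jaw":0},{"tx":-0.7,"ty":-4.1,"tz":0,"roll":0,"jaw":0},{"tx":-0.55,"ty":-3.4,"tz":0,"roll":-0.05,"jaw":0}]' && python3 -m jog '[{"tx":0,"ty":0,"tz":2,"roll":0,"jaw":0},{"tx":0,"ty":0,"tz":2.3,"roll":0,"jaw":0},{"tx":0,"ty":0,"tz":0,"roll":0,"jaw":0},{"tx":0,"ty":0,"tz":0,"roll":0,"jaw":0}]'
python3 - <<'E'
from fit import *
s=read_state();c=capture('wrist');T=wristT(c,s);cv2.imwrite('w8full.png',c['img'][:,:,::-1]);np.save('w8T.npy',T)
p=s['position'];go(.5231,-.1149,.10,183.33)
q=proj(c,T,np.array([[p[0]-.06,p[1],p[2]-.0101],[p[0]-.04,p[1]-.018,p[2]-.01]]))
print(q.round())
r,k=q[0].astype(int);print(c['img'][r,k-60:k+60:4].tolist())
E
```

```text
time_s: 22.75
position: [0.5227, -0.1169, 0.1514]
tcp_rot: [[-0.998, -0.058, 0.0], [-0.058, 0.998, -0.0], [-0.0, -0.0, -1.0]]
force: [0.8, 1.1, -0.5]
opening: 0.295
grasp_force: 30.0
time_s: 23.15
position: [0.5222, -0.1145, 0.1081]
tcp_rot: [[-0.998, -0.058, -0.001], [-0.058, 0.998, 0.001], [0.001, 0.001, -1.0]]
force: [0.3, 0.4, -1.0]
opening: 0.295
grasp_force: 30.0
shift cm [-0.02 -0.03  0.87] roll 0.001 deg -0.0 t 23.2
[[166. 327.]
 [217. 275.]]
[[126, 126, 135], [127, 127, 135], [129, 128, 138], [125, 128, 136], [127, 128, 135], [127, 127, 134], [122, 121, 123], [163, 162, 159], [162, 163, 161], [162, 164, 159], [161, 162, 158], [163, 164, 159], [240, 240, 237], [240, 240, 236], [240, 240, 236], [239, 239, 235], [238, 239, 234], [240, 239, 235], [240, 240, 236], [83, 83, 89], [127, 125, 135], [127, 127, 135], [126, 124, 137], [123, 122, 132], [125, 127, 136], [125, 125, 134], [126, 127, 136], [128, 128, 136], [140, 142, 150], [239, 241, 237]]
```

```bash
python3 - <<'E'
from fit import *
s=read_state();c=capture('wrist');T=np.load('w8T.npy');c['img']=cv2.imread('w8full.png')[:,:,::-1]
save(c,'w8');p=s['position'];print(p)
i=c['img'].astype(np.float32);m=((abs(i[:,:,1]-126)<9)&(i[:,:,2]-i[:,:,0]>4)).astype(np.float32)
yaw=np.radians(3.33)
v,f=fit(c,T,m,[(-85,-73,-22,22),(-85,-45,-22,-11),(-85,-45,11,22),(-56,-45,-22,22)],(p[0]+.005,p[1],yaw),p[2]-.0101)
print('tong in hand',v.round(4),np.degrees(v[2]),f,'expect',p[0]+.005,p[1])
E=[r for r in ribs(24.5,24.5,0) if r[0]<0]
mm=ribmask(c['img'])
print(fit(c,T,mm,[r for r in ribs(23.5,11.5,0) if r[0]<0],(.5327,-.1944,.058)))
E
```

```text
[ 0.52288631 -0.11459632  0.10867921]
tong in hand [ 0.5259 -0.114   0.067 ] 3.836473972394761 0.7225178480148315 expect 0.5278863145233383 -0.11459632214429669
(array([ 0.52989509, -0.19185179,  0.09960247]), np.float64(0.04729856923222542))
```

View pics/w8.png

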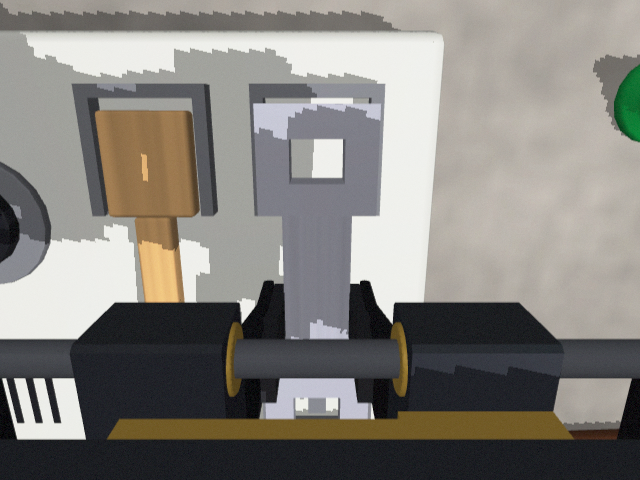

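The picture shows the tong level in hand over its bay, tail frame at columns 253–382, rows 103–215, inside the end ribs at columns 250–385. The paddle lies in its bay on the left.

```bash
python3 - <<'E'
from fit import *
s=read_state();c=capture('wrist');T=wristT(c,s);p=s['position'];z=p[2]-.0101;print(p)
i=c['img'].astype(np.float32);m=((i[:,:,1]>112)&(i[:,:,1]<236)&(i[:,:,2]-i[:,:,0]>4)).astype(np.float32)
v,f=fit(c,T,m,[(-85,-73,-22,22),(-85,-45,-22,-11),(-85,-45,11,22),(-56,-45,-22,22)],(p[0]+.005,p[1],np.radians(3.33)),z)
print('tong in hand',v.round(4),np.degrees(v[2]),f)
for q in[(110,253),(210,256),(110,382),(210,378),(103,318),(215,275),(215,360)]:
    w=at(c,q,z,T)[:2]-[.5281,-.1146];a=.058;print(q,(np.array([[np.cos(a),np.sin(a)],[-np.sin(a),np.cos(a)]])@w*1000).round(1))
E
```

```text
[ 0.5232453  -0.11471906  0.10900057]
tong in hand [ 0.5266 -0.1144  0.0628] 3.596791801210195 0.8937832117080688
(110, 253) [-83.8 -22.1]
(210, 256) [-48.4 -22.5]
(110, 382) [-83.8  22.3]
(210, 378) [-48.4  22.5]
(103, 318) [-86.1   0.3]
(215, 275) [-46.5 -15.6]
(215, 360) [-46.5  15.9]
```

```bash
python3 -m jog '[{"tx":-0.12,"ty":0,"tz":1,"roll":0,"jaw":0},{"tx":0,"ty":0,"tz":1.2,"roll":0,"jaw":0},{"tx":0,"ty":0,"tz":0.8,"roll":0,"jaw":0},{"tx":0,"ty":0,"tz":0.6,"roll":0,"jaw":0},{"tx":0,"ty":0,"tz":0.4,"roll":0,"jaw":0},{"tx":0,"ty":0,"tz":0.3,"roll":0,"jaw":0},{"tx":0,"ty":0,"tz":0,"roll":0,"jaw":0},{"tx":0,"ty":0,"tz":0,"roll":0,"jaw":0}]'
```

```text
time_s: 24.1
position: [0.524, -0.1148, 0.065]
tcp_rot: [[-0.998, -0.058, 0.0], [-0.058, 0.998, -0.0], [-0.0, -0.0, -1.0]]
force: [0.5, -0.0, -1.1]
opening: 0.296
grasp_force: 30.0
```

```bash
python3 -m jog '[{"tx":0,"ty":0,"tz":0.08,"roll":0,"jaw":0},{"tx":0,"ty":0,"tz":0.07,"roll":0,"jaw":0},{"tx":0,"ty":0,"tz":0.05,"roll":0,"jaw":0},{"tx":0,"ty":0,"tz":0,"roll":0,"jaw":0}]'
```

```text
time_s: 24.5
position: [0.5241, -0.1149, 0.0641]
tcp_rot: [[-0.998, -0.058, 0.001], [-0.058, 0.998, -0.0], [-0.001, -0.001, -1.0]]
force: [-1.2, 0.8, 6.3]
opening: 0.294
grasp_force: 30.0
```

```bash
python3 -m jog '[{"tx":0,"ty":0,"tz":-0.1,"roll":0,"jaw":0.35},{"tx":0,"ty":0,"tz":0,"roll":0,"jaw":0.42},{"tx":0,"ty":0,"tz":0,"roll":0,"jaw":0.5},{"tx":0,"ty":0,"tz":-0.5,"roll":0,"jaw":0.5},{"tx":0,"ty":0,"tz":-3,"roll":0,"jaw":0.5},{"tx":-2.5,"ty":-2,"tz":-4,"roll":0,"jaw":0.7},{"tx":-2.5,"ty":-2,"tz":-4,"roll":0,"jaw":1},{"tx":0,"ty":0,"tz":-4,"roll":0,"jaw":1}]' && python3 -m jog '[{"tx":0,"ty":0,"tz":0,"roll":0,"jaw":1},{"tx":0,"ty":0,"tz":0,"roll":0,"jaw":1},{"tx":0,"ty":0,"tz":0,"roll":0,"jaw":1}]' && python3 - <<'E'
from fit import *
s=read_state();c=capture('wrist');T=wristT(c,s);cv2.imwrite('w9full.png',c['img'][:,:,::-1])
save(c,'w9',(0,320,80,560),1.6)
print(s['position'],s['time_s'],s['joint_positions'][5])
for d in landmark_of('wrist','timer_grip')[:2]: print(d['p'],d['point'],at(c,d['point'],.077,T))
for k in [('tong',.054),('paddle',.052)]:
    for d in trace('wrist',k[0])[:1]:
        n=max(cv2.findContours(d['pixels'].astype(np.uint8),0,1)[0],key=cv2.contourArea)[:,0,:]
        print(k,cv2.minAreaRect(np.array([at(c,(q[1],q[0]),k[1],T)[:2] for q in n],np.float32)))
i=c['img'].astype(np.float32)
v,f=fit(c,T,(i[:,:,0]-i[:,:,2]>30).astype(np.float32),[(-85,35,-9,9),(35,85,-21,21)],(.5327,-.1944,np.radians(183.3)),.052);print('paddle',v,f)
E
```

```text
time_s: 25.3
position: [0.5785, -0.1537, 0.2195]
tcp_rot: [[-0.998, -0.057, 0.006], [-0.057, 0.998, -0.003], [-0.005, -0.003, -1.0]]
force: [-0.1, -0.8, 0.1]
opening: 0.684
grasp_force: 0.0
time_s: 25.6
position: [0.5735, -0.1501, 0.2157]
tcp_rot: [[-0.998, -0.058, -0.003], [-0.058, 0.998, 0.002], [0.003, 0.002, -1.0]]
force: [-0.1, 0.2, -1.4]
opening: 0.946
grasp_force: 0.0
[ 0.57346921 -0.15013083  0.21572243] 25.6 -118.80595188948497
0.59 [118.8, 110.8] [ 0.50873632 -0.28551248  0.077     ]
0.57 [265.9, 364.3] [ 0.59939492 -0.11498613  0.077     ]
('tong', 0.054) ((0.5276837944984436, -0.11565377563238144), (0.16930001974105835, 0.04499920457601547), 3.253227710723877)
('paddle', 0.052) ((0.5337433815002441, -0.19388921558856964), (0.16937154531478882, 0.0421602725982666), 3.2299797534942627)
paddle [ 0.53337224 -0.19411826  3.19356663] 0.9966567754745483
```

View pics/w9.png

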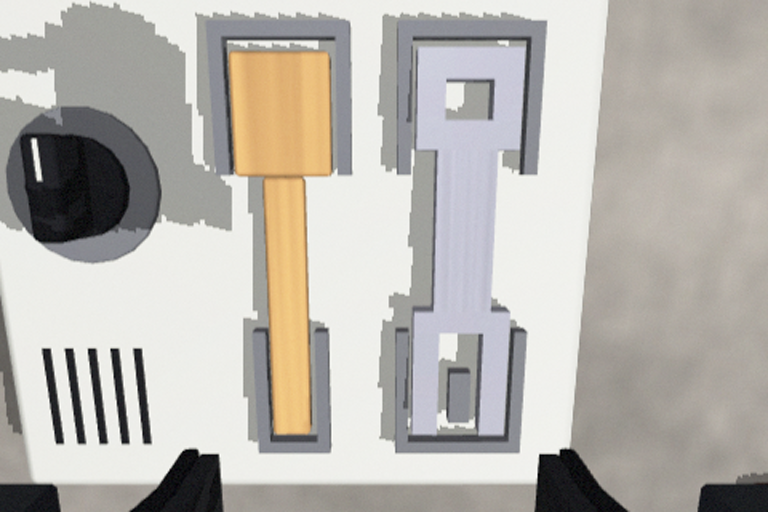

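Both pieces lie flat between their ribs: jaws round the key rib, blade in the wide pocket. The knob's white mark at (37,160) in the crop shows it is still at its start, and the expected grip point (0.508, -0.2858) agrees with the landmark. Next is the knob.

```bash
python3 -c "
from h import *
go(.508,-.2858,.077,183.33)"
```

```text
shift cm [  7.34 -13.16  13.85] roll 0.0 deg -0.0 t 25.8
```

```bash
python3 -m jog '[{"tx":1.9,"ty":-3.3,"tz":0,"roll":0,"jaw":0.6},{"tx":1.8,"ty":-3.3,"tz":0,"roll":0,"jaw":0.5},{"tx":1.8,"ty":-3.3,"tz":0,"roll":0,"jaw":0.5},{"tx":1.84,"ty":-3.26,"tz":1,"roll":0,"jaw":0.5},{"tx":0,"ty":0,"tz":4,"roll":0,"jaw":0.5},{"tx":0,"ty":0,"tz":3,"roll":0,"jaw":0.5},{"tx":0,"ty":0,"tz":0.8,"roll":0,"jaw":0.5},{"tx":0,"ty":0,"tz":0,"roll":0,"jaw":0.5}]';python3 -c "
from h import *
go(.508,-.2858,.077,183.33)"
```

```text
time_s: 26.6
position: [0.5084, -0.2857, 0.1274]
tcp_rot: [[-0.998, -0.058, -0.003], [-0.058, 0.998, 0.003], [0.003, 0.003, -1.0]]
force: [0.6, 0.3, 0.1]
opening: 0.501
grasp_force: 0.0
shift cm [ 0.03 -0.02  5.04] roll 0.0 deg -0.0 t 26.6
```

```bash
python3 -m jog '[{"tx":0,"ty":0,"tz":2,"roll":0,"jaw":0.5},{"tx":0,"ty":0,"tz":2,"roll":0,"jaw":0.5},{"tx":0,"ty":0,"tz":0.7,"roll":0,"jaw":0.5},{"tx":0,"ty":0,"tz":0.2,"roll":0,"jaw":0.4},{"tx":0,"ty":0,"tz":0,"roll":0,"jaw":0.2},{"tx":0,"ty":0,"tz":0,"roll":0,"jaw":0},{"tx":0,"ty":0,"tz":0,"roll":0,"jaw":0},{"tx":0,"ty":0,"tz":0,"roll":0,"jaw":0}]' && python3 -m jog '[{"tx":0,"ty":0,"tz":0,"roll":0,"jaw":0},{"tx":0,"ty":0,"tz":0,"roll":0,"jaw":0},{"tx":0,"ty":0,"tz":0,"roll":0,"jaw":0}]'
```

```text
time_s: 27.4
position: [0.5096, -0.2855, 0.0809]
tcp_rot: [[-0.998, -0.057, 0.001], [-0.057, 0.998, 0.002], [-0.001, 0.002, -1.0]]
force: [0.0, 3.9, 2.2]
opening: 0.159
grasp_force: 30.0
time_s: 27.7
position: [0.5096, -0.2855, 0.0808]
tcp_rot: [[-0.998, -0.058, 0.001], [-0.058, 0.998, 0.001], [-0.001, 0.001, -1.0]]
force: [2.0, 4.9, 6.9]
opening: 0.158
grasp_force: 30.0
```

```bash
python3 -m jog '[{"tx":0,"ty":0,"tz":0,"roll":0.12,"jaw":0},{"tx":0,"ty":0,"tz":0,"roll":0.12,"jaw":0},{"tx":0,"ty":0,"tz":0,"roll":0.12,"jaw":0},{"tx":0,"ty":0,"tz":0,"roll":0.12,"jaw":0},{"tx":0,"ty":0,"tz":0,"roll":0.12,"jaw":0},{"tx":0,"ty":0,"tz":0,"roll":0.12,"jaw":0},{"tx":0,"ty":0,"tz":0,"roll":0.12,"jaw":0},{"tx":0,"ty":0,"tz":0,"roll":0.12,"jaw":0}]' && python3 -m jog '[{"tx":0,"ty":0,"tz":0,"roll":0.11,"jaw":0},{"tx":0,"ty":0,"tz":0,"roll":0.1,"jaw":0},{"tx":0,"ty":0,"tz":0,"roll":0,"jaw":0}]'; python3 -c "
from h import *
s=read_state();print(s['moment'],s['force']);go(.508,-.2858,.077,183.33-68.75)"
```

```text
time_s: 28.5
position: [0.5094, -0.2861, 0.0809]
tcp_rot: [[-0.616, 0.787, 0.0], [0.787, 0.616, 0.0], [0.0, 0.0, -1.0]]
force: [1.1, 3.7, 5.7]
opening: 0.155
grasp_force: 30.0
time_s: 28.8
position: [0.5093, -0.2862, 0.0809]
tcp_rot: [[-0.441, 0.897, 0.0], [0.897, 0.441, 0.0], [0.0, 0.0, -1.0]]
force: [-1.2, 3.5, 5.8]
opening: 0.156
grasp_force: 30.0
[ 0.37995276  0.11951314 -0.15094111] [-1.22746111  3.52910677  5.75247471]
shift cm [ 0.09 -0.1   0.39] roll 0.028 deg -1.6 t 28.8
```

```bash
python3 -m jog '[{"tx":0,"ty":0,"tz":0,"roll":0,"jaw":0.3},{"tx":0,"ty":0,"tz":0,"roll":0,"jaw":0.45},{"tx":0,"ty":0,"tz":0,"roll":0,"jaw":0.5},{"tx":0,"ty":0,"tz":-1,"roll":0,"jaw":0.5},{"tx":0,"ty":0,"tz":-4,"roll":0,"jaw":0.5},{"tx":0,"ty":0,"tz":-4,"roll":0,"jaw":0.5},{"tx":0,"ty":2,"tz":-4,"roll":-0.12,"jaw":0.6},{"tx":0,"ty":2,"tz":-4,"roll":-0.14,"jaw":0.8}]' && python3 -m jog '[{"tx":0,"ty":2,"tz":0,"roll":-0.14,"jaw":1},{"tx":0,"ty":2,"tz":0,"roll":-0.14,"jaw":1},{"tx":0,"ty":2,"tz":0,"roll":-0.14,"jaw":1},{"tx":0,"ty":2,"tz":0,"roll":-0.14,"jaw":1},{"tx":0,"ty":0,"tz":0,"roll":-0.14,"jaw":1},{"tx":0,"ty":0,"tz":0,"roll":-0.14,"jaw":1},{"tx":0,"ty":0,"tz":0,"roll":0,"jaw":1},{"tx":0,"ty":0,"tz":0,"roll":0,"jaw":1}]' && python3 - <<'E'
from fit import *
s=read_state();c=capture('wrist');T=wristT(c,s)
save(c,'w10',(0,400,0,640),1.25);print(s['position'])
i=c['img'].astype(np.float32)
# white mark on the knob: bright px within 25 mm of axis at z=.084
Y,X=np.mgrid[0:480,0:640];k=proj(c,T,np.array([[.508,-.286,.084]]))[0];print('knob px',k)
sel=(np.hypot(Y-k[0],X-k[1])<28)&(i.min(2)>190);q=np.argwhere(sel)
if len(q):
    w=np.array([at(c,a,.084,T)[:2] for a in q]);u,sv,vt=np.linalg.svd(w-w.mean(0));print(len(q),w.mean(0)-[.508,-.286],'mark yaw',np.degrees(np.arctan2(vt[0][1],vt[0][0])))
for n,z in[('tong',.054),('paddle',.052)]:
    for d in trace('wrist',n)[:1]:
        a=max(cv2.findContours(d['pixels'].astype(np.uint8),0,1)[0],key=cv2.contourArea)[:,0,:]
        print(n,cv2.minAreaRect(np.array([at(c,(r[1],r[0]),z,T)[:2] for r in a],np.float32)))
E
```

```text
time_s: 29.6
position: [0.544, -0.2671, 0.2524]
tcp_rot: [[-0.662, 0.75, 0.0], [0.75, 0.662, -0.001], [-0.001, -0.0, -1.0]]
force: [0.3, -0.8, -0.5]
opening: 0.602
grasp_force: 0.0
time_s: 30.4
position: [0.5912, -0.2035, 0.2504]
tcp_rot: [[-1.0, 0.015, 0.0], [0.015, 1.0, -0.0], [-0.0, -0.0, -1.0]]
force: [-0.1, -1.0, 0.1]
opening: 0.997
grasp_force: 0.0
[ 0.59119123 -0.2034778   0.25040044]
knob px [102.62365623 196.36375665]
62 [-0.00438189  0.01001425] mark yaw -65.60669246200152
tong ((0.5283784866333008, -0.11630746722221375), (0.17103205621242523, 0.04785880446434021), 3.3460986614227295)
paddle ((0.5336152911186218, -0.1953042894601822), (0.16893096268177032, 0.04287073388695717), 2.3461713790893555)
```

View pics/w10.png

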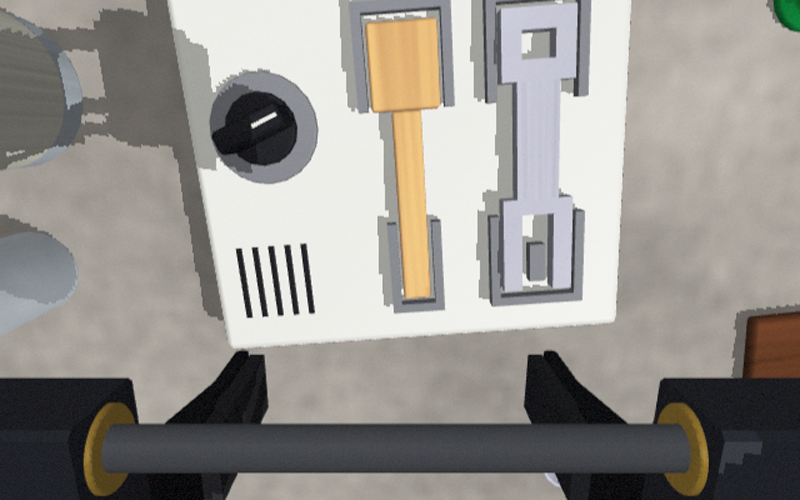

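The picture shows the knob's white mark at (263,119) turned clockwise to −65.6°, where the 1.2 rad rest would put it at −65.4°. Tong and paddle lie flat in their bays and the gripper is clear.

```bash
python3 -c "
from rig import hand_in
print(hand_in())"
```

```text
the job is handed in; nothing more can be done
None
```

I laid the tong and the paddle flat in their own bays, then turned the timer knob clockwise to its 1.2 rad rest and let go, moved nothing else on the counter, and handed the job in at about 30.5 s; no verdict was returned.

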